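Hold a chute's diverter flap at its balance point with its push-on knob

TASK

Push the wing knob fully home on the square shaft of the sorting chute, then turn it to swing the diverter flap off the side it has fallen to, until it stands straight up at its balance point. Finish while still gripping the knob and holding the flap there, for it falls to one side when let go; touch only the knob, not the chute or flap, at the end, and leave the other things where they are.

Things in the scene. Friction and masses are not known exactly. Their poses are not given: they have to be found in the camera images.
- diverter: Sorting chute fixed to the bench: base plate 165 x 190 x 8 mm; at its front a grey gearbox 60 x 60 mm, top 52 mm up, with a round steel collar to 55 mm and a square shaft, all centred at x = -45 mm, y = 0; behind it the flap over two trays 33 mm high, and a back plate 99 mm high. Origin on the bench; x runs from gearbox to back plate, y to the left seen from the gearbox, z up.
- shaft_seat (a point): On the axis of the upright steel square shaft, 57 mm above the bench: where the centre of the knob's underside lies when fully home (bore bottom on the shaft's end). Turns with the shaft; z up, x and y square to the shaft's flat sides. Shaft 20 x 20 mm, tapering to 15 mm in its last 4 mm, top 77 mm above the bench, 22 mm above the collar. The knob fits in any of four quarter turns.
- flap (a joint): Lean of the flap, rad: 0 = straight up (balance point), limits +-0.85; positive = top leans to the diverter's -y side. Geared 1:1 to the shaft: turning the shaft anticlockwise seen from above by 1 rad adds 1 rad. Frictionless and top-heavy (0.1 N m at most), so it falls to one limit at the start and whenever let go. The knob has about 0.1 rad of play on the shaft either way.
- flap_edge (a point): Middle of the flap's upper edge. The flap is an aluminium plate 58 mm wide with a thick steel edge, reaching 62 mm from its hinge, which runs along the diverter's x, 45 mm above the bench. Straight up, the edge is 107 mm above the bench. z points from hinge to edge.
- wing_knob: Loose black knob standing on the bench, wing up: square hub 40 x 40 x 24 mm and on it an upright flat wing 56 mm long (along x), 14 mm thick (along y), from 24 to 60 mm above the underside; about 80 g. Origin: centre of the underside, where a 22 mm square bore, 20 mm deep, opens downwards, its sides parallel to x and y.
- round_knob: A round black knob, 46 mm in diameter and 43 mm high, of another machine; it has no square bore. Leave it alone. Origin: centre of its underside.
- hex_keys: A folding hex key set, 45 x 78 x 20 mm, lying on the bench. Leave it alone. Origin: centre of its underside.
- screw_jar: A screw jar, 68 mm in diameter and 100 mm high. Leave it alone. Origin: centre of its underside.
Mind the look-alikes: they are no part of the job. Leave any blue look-alike of the wing_knob alone.

How it is judged:
On the way:
1. the wing knob is fully home on the square shaft (horizontal distance between wing_knob and shaft_seat below 0.004 m and z of wing_knob in the frame of shaft_seat below 0.004 m and angle between wing_knob's own z axis and vertical below 0.12 rad), for 0.1 s.
At the end, for the whole second after the job is handed in: The flap is within 0.15 rad of straight up and still (under 0.1 rad/s); the wing knob is on the shaft, at most 6 mm short of home, 5 mm off-centre and 0.12 rad tilted, gripped by the fingers with more than 1.5 N; the robot does not touch the chute or flap (value of joint flap between -0.15 and 0.15 rad and velocity of joint flap between -0.1 and 0.1 rad/s and horizontal distance between wing_knob and shaft_seat below 0.005 m and z of wing_knob in the frame of shaft_seat below 0.006 m and angle between wing_knob's own z axis and vertical below 0.12 rad and contact force between the fingers and wing_knob above 1.5 N and contact force between each of the fingers, the arm and diverter below 0.5 N); the arm keeps its last pose, push and grip.
It fails at once if another loose thing (round knob, hex keys, screw jar) is moved more than 30 mm (distance of any of round_knob, hex_keys, screw_jar from where it was at the start of the episode above 0.03 m).
It also fails if it takes over 56 s, if anything falls off the work surface, if the arm or the gripper's body presses on something with over 40 N, if the wrist force passes 120 N, or if a joint passes its speed limit or range.

ROBOT

A 7-joint arm with a two-finger parallel gripper is mounted at the origin on a cart in front of the work surface, level with it; the furniture and walls round the work are solid. World frame = base frame: x ahead of the robot, y to its left, z up, the work surface at z = 0. Lengths are in m, angles in rad, forces in N, time in s.
With the tool pointing down it reaches from about 0.35 to 0.9 m from the base axis. Payload 7.2 kg.
Tool frame: the origin (TCP) lies at the very end of the fingers, on their centre line; the grasp point (between the pads) lies 19 mm behind it; z points along the fingers, y is the line along which they close (so a half turn about z gives the same grasp; the last joint's range is limited). The gripper opens to 88 mm and grips with 3 to 60 N. Pads are 20 mm wide; open, the fingers measure 115 mm over their backs; the gripper's body (75 mm by 178 mm) begins 61 mm behind the grasp point.
Start: joints at [-1.215, 0.411, -0.013, 1.596, 0.006, 1.134, -0.082], TCP at [0.257, 0.57, 0.223] pointing down, gripper open.
Joint ranges: [-2.95, 2.95], [-0.29, 1.99], [-1.47, 1.44], [0.14, 2.54], [-1.03, 4.17], [0.13, 1.85], [-2.86, 2.86]. Speed limits (rad/s): [2.39, 2.39, 3.01, 3.01, 3.14, 3.14, 3.14].

INTERFACE

Orientations are given as [roll, pitch, yaw] about the fixed x, y, z axes, in that order (R = Rz(yaw) Ry(pitch) Rx(roll)).
In Python, from rig import arm gives the robot as it stands.
- The arm moves only by the tool step_arm, never from a script. Its argument "rows" is a list of rows, each a list of 3 entries, a list of its own where there are three numbers: the closure in counts, from 0 (fully open) to 255 (shut), then the shift along the tool's x, y, z in cm, then the turn about the tool's z in rad. A call has 1 to 8 rows; each row is the pose to reach, as a shift and turn from the pose commanded when the call began, along the tool's axes at that moment; what a row does not reach only later rows make up. A row lasts 1/12 s, in which the tool goes at most 41.7 mm and 7.16 degrees, less where a joint would pass 70% of its speed; a pose out of reach is approached as far as the arm can. A call with a gripper value outside its range is refused whole. The fingers move at their own pace and stop on an object; "grip_force" is the grip in N (left out, the last holds). Time passes only in rows, so rows that repeat a pose let the fingers close. It gives the time, the measured TCP pose, the force, the opening and the grip force at its end, in the units of the state.
- arm.read_state(): the state, without advancing time (a new reading comes with each control period).
- arm.read_camera(name): name is "scene" or "top"; returns a dict with "image" (400x640x3 uint8, blue, green, red), "depth" (400x640 float32, m along the optical axis (not along the pixel's ray), 0 where there is no reading), "fx", "fy", "cx", "cy" (pixels), "k1" (the pictures are not rectified: a ray, as slopes to the right and down, at radius r is drawn at 1 + k1 r^2 times it, then the intrinsics apply), "rvec" (rotation vector, rad) and "tvec" (3), from world to camera coordinates, as OpenCV has them. Camera axes: x right, y down, z forward; pixel columns grow to the right and rows downward; lengths in m; the calibration is good to about 2 mm. A picture is of the moment at which its call begins.
- arm.close_job(): hands the job in; it is judged then, once.
Trained networks look in a picture, given as the dict that the camera call returned (one of the last four; its "shot" number tells which), for a name from the list of things; names that differ only in an ending like _2 or _b are one class to them, and where a whole thing is asked for, a point or a joint stands for the part that bears it (a point fixed in the world has none). Each returns a list of dicts, best first, with "conf" (0 to 1); they miss things now and then, are a little off and sometimes report something else, mostly with a low value. They report only what shows in the picture. A call takes as long as a camera call. They do not tell look-alikes from the thing itself.
- arm.regions_of(picture, thing): "pixels" (400x640 bool, what is visible of it) and "uv" ([column, row] in pixels, amid what is visible of it).
The state is a dict: "time_s": time; "q": joint angles; "dq": joint speeds; "joint_efforts": joint torques, N m; "ee_pos": TCP position; "ee_rot": TCP orientation; "contact_force": force on the tool from outside, world axes, zero at the start; "torque": the same for the moment, N m; "grip_width": finger opening in m; "grip_force": force on a finger pad.
Only numpy, scipy, OpenCV 4.12 (cv2) and the standard library are available. Lean on these libraries where they do the work, as an engineer would, in place of code of your own. Each camera call takes 0.05 s, during which the arm holds its last target. There are 200 camera calls.

## Working session

There is one attempt and no reset: what is moved stays moved. The work goes in short steps, Python scripts to look and compute and a tool call to move; the robot and the scene stay as the last step left them, time stands still between calls to the robot, and variables do not carry over. Pictures are saved under pics/ and viewed, at most 10 in all, crops included, and the job is handed in when it is done.

Besides the shell and the picture viewer there is one more tool, called after "Call:" as name(argument=value, ...) on one line, values as JSON. step_arm: Moves the arm, as the interface text tells. Its arguments: {"type":"object","properties":{"rows":{"type":"array"},"grip_force":{"type":"number"}},"required":["rows"]}

```bash
mkdir -p pics; cat > h.py <<'E'
import numpy as np, cv2
from rig import arm
def pts(p,mask=None):
    d=p["depth"]; v,u=np.nonzero((d>0)&(mask if mask is not None else True))
    x=(u-p["cx"])/p["fx"]; y=(v-p["cy"])/p["fy"]
    K=np.array([[p["fx"],0,p["cx"]],[0,p["fy"],p["cy"]],[0,0,1.]])
    n=cv2.undistortPoints(np.c_[u,v].astype(float)[:,None],K,np.array([p["k1"],0,0,0.]))[:,0]
    z=d[v,u]; c=np.c_[n*z[:,None],z]
    R=cv2.Rodrigues(np.array(p["rvec"],float))[0]
    return (c-np.array(p["tvec"]).ravel())@R, u, v
def rect(P):
    (c,s,a)=cv2.minAreaRect((P[:,:2]*1000).astype(np.float32)); return np.round(c,1),np.round(s,1),round(a,1)
E
python3 - <<'E'
from h import *
s=arm.read_state(); print({k:np.round(s[k],3) for k in("time_s","ee_pos","ee_rot","grip_width")})
for n in("scene","top"):
    p=arm.read_camera(n); cv2.imwrite(f"pics/{n}0.png",p["image"])
    for t in("diverter","wing_knob","round_knob","hex_keys","screw_jar","flap","shaft_seat"):
        for r in arm.regions_of(p,t)[:3]:
            P,u,v=pts(p,r["pixels"])
            if len(P): print(n,t,round(r["conf"],2),np.round(r["uv"]),len(P),np.round(np.median(P,0),3),"ztop",np.round(np.percentile(P[:,2],98),3),*rect(P[P[:,2]>np.percentile(P[:,2],98)-.01]))
E
```

```text
{'time_s': np.float64(0.0), 'ee_pos': array([0.257, 0.569, 0.222]), 'ee_rot': array([-3.14 ,  0.   ,  2.718]), 'grip_width': np.float64(0.088)}
scene diverter 0.92 [360. 218.] 3666 [ 0.685 -0.054  0.031] ztop 0.095 [705.  -27.1] [184.6  74.6] 87.6
scene wing_knob 0.91 [314. 240.] 381 [ 0.502 -0.052  0.025] ztop 0.062 [509.8 -43.2] [54.6 13.3] 38.7
scene wing_knob 0.87 [321. 295.] 523 [ 0.389 -0.22   0.025] ztop 0.062 [ 395.5 -211.9] [54.  13.9] 53.0
scene wing_knob 0.8 [371. 283.] 602 [ 0.489 -0.266  0.034] ztop 0.061 [ 480.  -274.3] [88.  40.9] 37.7
scene round_knob 0.69 [239. 198.] 209 [0.498 0.294 0.032] ztop 0.045 [500.9 300.7] [38.4 39.1] 9.4
scene hex_keys 0.57 [288. 268.] 298 [ 0.398 -0.088  0.017] ztop 0.022 [403.5 -80.5] [70.6 27.2] 84.8
scene screw_jar 0.7 [429. 244.] 1225 [ 0.653 -0.274  0.069] ztop 0.102 [ 673.  -263.2] [55.8 60.3] 52.9
scene flap 0.6 [367. 204.] 160 [ 0.683 -0.07   0.081] ztop 0.09 [694.6 -71.8] [12.8 57.7] 88.0
top diverter 0.95 [337. 158.] 4395 [ 0.671 -0.029  0.02 ] ztop 0.097 [707.5 -30.1] [179.1  70.2] 87.2
top wing_knob 0.84 [446. 243.] 272 [ 0.433 -0.315  0.044] ztop 0.063 [ 432.3 -321. ] [15.4 54. ] 81.6
top wing_knob 0.61 [406. 254.] 312 [ 0.396 -0.208  0.026] ztop 0.063 [ 398.6 -208.5] [55.  13.9] 52.2
top wing_knob 0.59 [344. 214.] 266 [ 0.512 -0.042  0.026] ztop 0.062 [513.7 -41.8] [55.1 13.7] 38.3
top round_knob 0.8 [217. 220.] 210 [0.503 0.304 0.041] ztop 0.045 [504.2 305.3] [42.2 41.4] 89.0
top hex_keys 0.6 [356. 251.] 271 [ 0.405 -0.079  0.017] ztop 0.022 [405.4 -77.2] [74.8 26.9] 82.7
top screw_jar 0.69 [421. 148.] 735 [ 0.669 -0.252  0.098] ztop 0.104 [ 676.  -259.5] [60.6 63.4] 43.3
top flap 0.67 [347. 148.] 423 [ 0.698 -0.051  0.066] ztop 0.09 [697.5 -68.5] [15.8 55.8] 88.5
```

```bash
python3 - <<'E'
import cv2
a=cv2.imread("pics/scene0.png")[150:350,180:480]; b=cv2.imread("pics/top0.png")[100:300,190:490]
import numpy as np
cv2.imwrite("pics/c0.png",cv2.resize(a,None,fx=2.66,fy=2.66,interpolation=2))
cv2.imwrite("pics/c1.png",cv2.resize(b,None,fx=2.66,fy=2.66,interpolation=2))
E
```

```text
(no output)
```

View pics/c0.png

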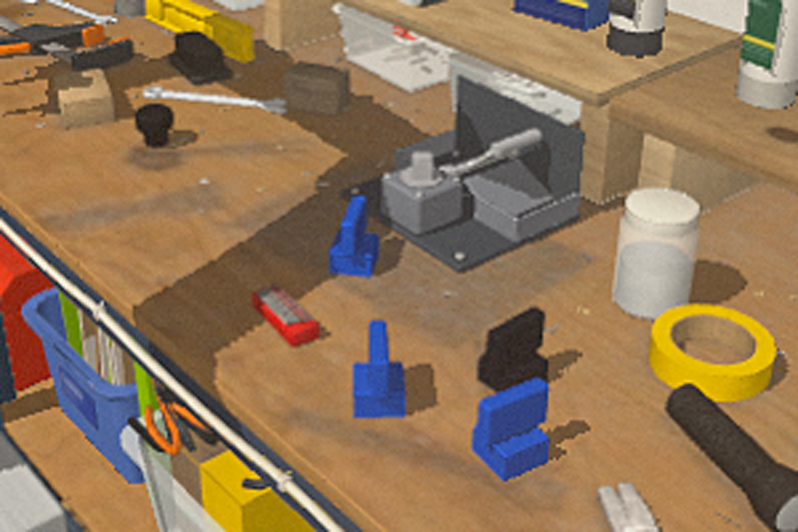

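View pics/c1.png

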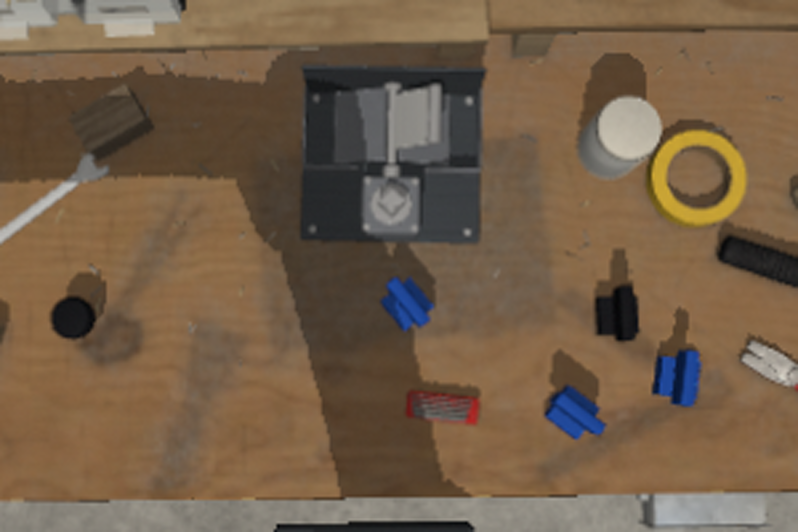

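Three blue wing knobs (scene px ≈ (313,238), (322,289), (372,311)) are look-alikes. The black one at scene px ≈ (372,281), top px ≈ (422,218), fits "black knob with a wing". The flap has fallen to the right (-y), lean +0.85, and the square shaft shows as a diamond at top px ≈ (337,176). Next I confirm the black one in one crop and measure the knob, gearbox and shaft.

```bash
python3 - <<'E'
from h import *
for n in("scene","top"):
    p=arm.read_camera(n); P,u,v=pts(p); img=p["image"]
    def sel(name,x0,x1,y0,y1,z0,z1,dark=False):
        m=(P[:,0]>x0)&(P[:,0]<x1)&(P[:,1]>y0)&(P[:,1]<y1)&(P[:,2]>z0)&(P[:,2]<z1)
        if dark: m&=(img[v,u].max(1)<70)
        Q=P[m]; print(n,name,len(Q), np.round(np.median(Q,0),4) if len(Q) else "",*(rect(Q) if len(Q)>5 else ""))
        return Q
    sel("black wing",.43,.58,-.35,-.2,.05,.075,True)
    sel("black all",.43,.58,-.35,-.2,.008,.075,True)
    Q=sel("gear top",.55,.67,-.09,.03,.047,.0545)
    sel("shaft",.57,.65,-.07,.01,.064,.09)
    sel("shaft top",.57,.65,-.07,.01,.074,.08)
    sel("back plate",.65,.80,-.15,.1,.092,.11)
    sel("base",.55,.80,-.15,.1,.004,.012)
    if n=="top": c=img[190:250,385:475]; d=img[140:200,290:380]; cv2.imwrite("pics/k.png",cv2.resize(np.vstack([c,d]),None,fx=5,fy=5,interpolation=0)[:600])
E
```

```text
scene black wing 167 [ 0.4913 -0.2652  0.059 ] [ 475.4 -278.3] [99.1 40.1] 37.8
scene black all 530 [ 0.489  -0.2666  0.0374] [ 484.  -287.5] [85.9 54.7] 64.6
scene gear top 192 [ 0.6011 -0.0377  0.052 ] [624.7 -27.4] [59.7 90.7] 88.2
scene shaft 59 [ 0.6076 -0.0294  0.075 ] [609.2 -25.5] [23.4 19.1] 53.2
scene shaft top 32 [ 0.6099 -0.0264  0.0774] [610.3 -25.7] [20.  17.2] 61.5
scene back plate 243 [ 0.7404 -0.0817  0.0976] [743.7 -46.8] [ 61.3 212.6] 15.8
scene base 900 [ 0.6206 -0.0742  0.0088] [678.6 -26. ] [199.7 246.9] 88.6
top black wing 133 [ 0.4954 -0.2588  0.0588] [ 475.5 -279.9] [108.7  44.8] 42.2
top black all 323 [ 0.4943 -0.2546  0.0402] [ 480.2 -281.2] [111.9  52.6] 53.5
top gear top 343 [ 0.6155 -0.0253  0.0518] [626.3 -26.4] [57.2 85.8] 89.0
top shaft 61 [ 0.612 -0.027  0.075] [612.8 -27. ] [18.8 19.8] 47.0
top shaft top 39 [ 0.6122 -0.0269  0.0761] [612.7 -26.3] [16.9 18.8] 43.4
top back plate 144 [ 0.7395 -0.0331  0.0975] [740.2 -42.8] [ 33.4 199.3] 8.0
top base 1873 [ 0.6396 -0.024   0.0077] [672.2 -25.6] [237.1 250.1] 0.4
```

View pics/k.png

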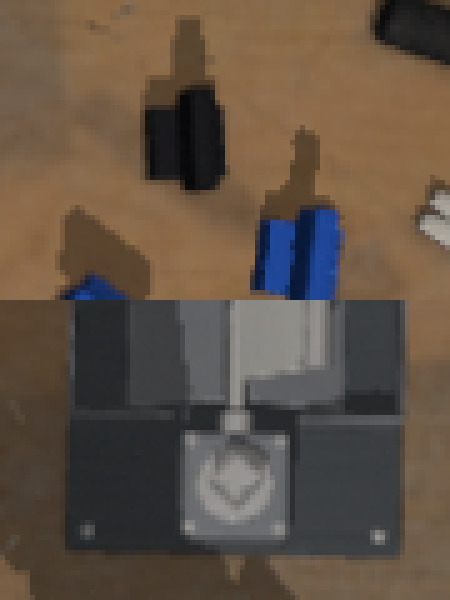

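The crop shows the only black wing knob at top px ≈ (422,218), with its hub to the left. The neighbours are blue, and the shaft's diamond is at ≈ (337,176). Next I fit the black wing inside a pixel window.

```bash
python3 - <<'E'
from h import *
for n in("scene","top"):
    p=arm.read_camera(n); img=p["image"]
    w=np.zeros((400,640),bool)
    if n=="top": w[200:232,408:436]=1
    else: w[262:300,355:392]=1
    m=w&(img.max(2)<75)
    # drop blue
    m&=(img[...,0].astype(int)-img[...,2]<30)
    P,u,v=pts(p,m)
    for a,b in((.056,.068),(.02,.028)):
        Q=P[(P[:,2]>a)&(P[:,2]<b)]; print(n,a,len(Q),np.round(np.median(Q,0),4),*rect(Q))
    P,u,v=pts(p); 
    Q=P[(abs(P[:,0]-.612)<.045)&(abs(P[:,1]+.027)<.034)&(P[:,2]>.049)&(P[:,2]<.0535)]; print("gear",len(Q),*rect(Q))
E
```

```text
scene 0.056 120 [ 0.4932 -0.2635  0.0599] [ 472.5 -281.2] [110.7  39.2] 37.8
scene 0.02 129 [ 0.493  -0.2737  0.0255] [ 492.1 -269.2] [34.  51.7] 63.7
gear 117 [616.3 -26.1] [62.5 71.1] 88.6
top 0.056 107 [ 0.4976 -0.2593  0.0593] [ 497.8 -259.3] [54.  14.5] 1.7
top 0.02 97 [ 0.4973 -0.2484  0.0235] [ 497.3 -259. ] [41.1 38.7] 89.0
gear 252 [617.7 -26.1] [57.1 69.1] 88.8
```

Call:
step_arm(rows=[[0,[-56,-66,0],-0.44],[0,[-56,-66,0],-0.44],[0,[-56,-66,0],-0.44],[0,[-56,-66,0],-0.44],[0,[-56,-66,0],-0.44],[0,[-56,-66,0],-0.44],[0,[-56,-66,0],-0.44],[0,[-56,-66,0],-0.44]], grip_force=40)

```text
time_s: 1.67
ee_pos: [0.3493, 0.2474, 0.2229]
ee_rot: [3.141, 0.001, -3.125]
contact_force: [1.3, 0.2, 0.6]
grip_width: 0.0877
grip_force: 0.0
```

```bash
cat >> h.py <<'E'
def go(x,y,z,yawdeg):
    s=arm.read_state(); p=np.array(s["ee_pos"]); R=cv2.Rodrigues(np.zeros(3))[0]
    from scipy.spatial.transform import Rotation as Ro
    r=Ro.from_euler("xyz",s["ee_rot"]); d=r.inv().apply(np.array([x,y,z])-p)*100
    yw=np.degrees(s["ee_rot"][2]); t=-np.radians((yawdeg-yw+180)%360-180)
    print("t",round(s["time_s"],2),"pos",np.round(p,4),"rpy",np.round(s["ee_rot"],3),"F",np.round(s["contact_force"],1),"w",round(s["grip_width"],4),"gf",np.round(s["grip_force"],1),"q7",round(s["q"][6],2))
    print("shift",np.round(d,2),"turn",round(t,3))
E
python3 -c "
from h import *
go(.496,-.2605,.2,181)"
```

```text
t 1.67 pos [0.3493 0.2474 0.2229] rpy [ 3.141e+00  1.000e-03 -3.125e+00] F [1.3 0.2 0.6] w 0.0877 gf 0.0 q7 0.86
shift [-13.85 -51.02   2.26] turn -0.001
```

Call:
step_arm(rows=[[0,[-13.8,-51,2],0],[0,[-13.8,-51,2],0],[0,[-13.8,-51,2],0],[0,[-13.8,-51,2],0],[0,[-13.8,-51,2],0],[0,[-13.8,-51,2],0],[0,[-13.8,-51,2],0],[0,[-13.8,-51,2],0]])

```text
time_s: 2.33
ee_pos: [0.4416, -0.0728, 0.2105]
ee_rot: [3.141, 0.001, -3.125]
contact_force: [1.7, -0.1, -0.8]
grip_width: 0.0883
grip_force: 0.0
```

```bash
python3 -c "
from h import *
go(.496,-.2605,.1,181)"
```

```text
t 2.33 pos [ 0.4416 -0.0728  0.2105] rpy [ 3.141e+00  1.000e-03 -3.125e+00] F [ 1.7 -0.1 -0.8] w 0.0883 gf 0.0 q7 1.71
shift [ -5.12 -18.86  11.05] turn -0.001
```

Call:
step_arm(rows=[[0,[-5.1,-18.9,4],0],[0,[-5.1,-18.9,4],0],[0,[-5.1,-18.9,4],0],[0,[-5.1,-18.9,4],0],[60,[-5.1,-18.9,4],0],[60,[-5.1,-18.9,11],0],[60,[-5.1,-18.9,11],0],[60,[-5.1,-18.9,11],0]])

```text
time_s: 3.0
ee_pos: [0.4922, -0.2578, 0.095]
ee_rot: [3.139, -0.008, -3.126]
contact_force: [-1.0, 0.9, 0.1]
grip_width: 0.0684
grip_force: 0.0
```

```bash
python3 - <<'E'
from h import *
go(.4965,-.2605,.03,181)
for n in ("scene","top"):
    p=arm.read_camera(n); c=p["image"]
    c=c[190:310,310:450] if n=="scene" else c[150:270,350:490]
    cv2.imwrite(f"pics/a_{n}.png",c)
cv2.imwrite("pics/a.png",cv2.resize(np.hstack([cv2.imread("pics/a_scene.png"),cv2.imread("pics/a_top.png")]),None,fx=2.8,fy=2.8))
E
```

```text
t 3.0 pos [ 0.4922 -0.2578  0.095 ] rpy [ 3.139 -0.008 -3.126] F [-1.   0.9  0.1] w 0.0684 gf 0.0 q7 2.24
shift [-0.48 -0.29  6.5 ] turn -0.002
```

View pics/a.png

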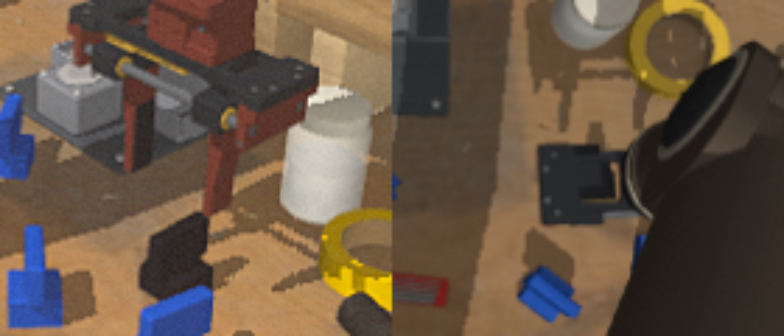

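The picture shows the open fingers straddling the black wing, midway above it (left half, tips ≈ (140,170)/(215,210), wing ≈ (180,225)). I descend and close.

Call:
step_arm(rows=[[60,[-0.4,-0.2,2],0],[60,[-0.4,-0.2,4],0],[60,[-0.4,-0.2,6],0],[60,[-0.4,-0.2,6.4],0],[60,[-0.4,-0.2,6.4],0],[255,[-0.4,-0.2,6.4],0],[255,[-0.4,-0.2,6.4],0],[255,[-0.4,-0.2,6.4],0]])

```text
time_s: 3.77
ee_pos: [0.5004, -0.2611, 0.0377]
ee_rot: [-3.141, 0.002, -3.125]
contact_force: [0.8, 0.4, -0.5]
grip_width: 0.0506
grip_force: 0.0
```

Call:
step_arm(rows=[[255,[0,0,0],0],[255,[0,0,0],0],[255,[0,0,0],0],[255,[0,0,0],0],[255,[0,0,0],0],[255,[0,0,0],0]])

```text
time_s: 4.27
ee_pos: [0.4993, -0.2608, 0.0359]
ee_rot: [3.141, -0.0, -3.125]
contact_force: [-0.3, -0.4, -1.5]
grip_width: 0.0136
grip_force: 40.0
```

Call:
step_arm(rows=[[255,[0,0,-4],0],[255,[0,0,-8],0],[255,[0,0,-12],0],[255,[-2,4,-12],0.1],[255,[-4,8,-12],0.22],[255,[-6,12,-12],0.34],[255,[-8,16,-12],0.46],[255,[-9,18,-12],0.58]])

```text
time_s: 4.93
ee_pos: [0.5873, -0.076, 0.1559]
ee_rot: [3.141, -0.0, 2.573]
contact_force: [0.6, 0.0, -1.2]
grip_width: 0.0138
grip_force: 40.0
```

```bash
python3 -c "
from h import *
go(.611,-.0265,.15,136.5)"
```

```text
t 4.93 pos [ 0.5873 -0.076   0.1559] rpy [ 3.141 -0.     2.573] F [ 0.6  0.  -1.2] w 0.0138 gf 40.0 q7 1.34
shift [0.66 5.45 0.6 ] turn 0.191
```

Call:
step_arm(rows=[[255,[0.3,3,0.6],0.1],[255,[0.6,5.4,0.6],0.19],[255,[0.6,5.4,0.6],0.19],[255,[0.6,5.4,0.6],0.19],[255,[0.6,5.4,0.6],0.19]])

```text
time_s: 5.35
ee_pos: [0.6097, -0.0314, 0.1498]
ee_rot: [-3.14, 0.0, 2.389]
contact_force: [-0.8, -0.1, -1.8]
grip_width: 0.0137
grip_force: 40.0
```

```bash
python3 - <<'E'
from h import *
go(.611,-.0265,.15,136.5)
im=[]
for n in ("scene","top"):
    p=arm.read_camera(n); c=p["image"]
    for r in arm.regions_of(p,"wing_knob"): print(n,round(r["conf"],2),np.round(r["uv"]),r["pixels"].sum())
    im.append(c[150:250,300:420] if n=="scene" else c[120:220,280:400])
    if n=="scene":
        np.savez("sc.npz",**{k:p[k] for k in("image","depth","fx","fy","cx","cy","k1","rvec","tvec")})
cv2.imwrite("pics/b.png",cv2.resize(np.hstack(im),None,fx=3.3,fy=3.3))
E
```

```text
t 5.35 pos [ 0.6097 -0.0314  0.1498] rpy [-3.14   0.     2.389] F [-0.8 -0.1 -1.8] w 0.0137 gf 40.0 q7 1.11
shift [ 0.24  0.44 -0.02] turn 0.006
scene 0.96 [374. 310.] 828
scene 0.71 [337. 187.] 408
scene 0.7 [320. 296.] 499
scene 0.62 [311. 243.] 379
top 0.61 [403. 254.] 283
top 0.59 [445. 242.] 313
```

View pics/b.png

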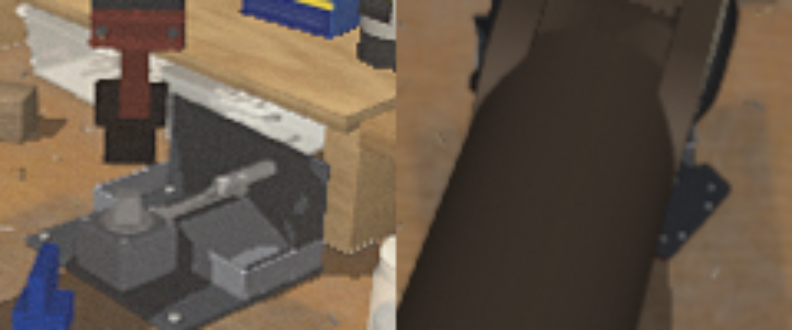

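The knob hangs level over the shaft. Its wing faces the scene camera at crop ≈ (131,115), about 1.4 px left of the finger line. I measure its offset against the shaft in the same picture.

```bash
python3 - <<'E'
from h import *
p=dict(np.load("sc.npz")); P,u,v=pts(p); img=p["image"][v,u]
yw=2.389; X=np.array([np.cos(yw),np.sin(yw)]); Y=np.array([np.sin(yw),-np.cos(yw)])
T=np.array([.6097,-.0314])
a=(P[:,:2]-T)@X; b=(P[:,:2]-T)@Y
near=(abs(a)<.05)&(abs(b)<.05)
blk=near&(img.max(1)<60)
def rep(name,m):
    print(name,m.sum(),"a",np.round(np.percentile(a[m],[1,50,99])*1000,1),"b",np.round(np.percentile(b[m],[1,50,99])*1000,1),"z",np.round(np.percentile(P[m,2],[1,99]),3))
rep("hub",blk&(P[:,2]>.112)&(P[:,2]<.135))
rep("wing",blk&(P[:,2]>.142)&(P[:,2]<.172))
rep("all",blk&(P[:,2]>.1))
sh=near&(P[:,2]>.059)&(P[:,2]<.0735)
rep("shaft",sh); rep("shafttop",near&(P[:,2]>.0745)&(P[:,2]<.081))
h=blk&(P[:,2]>.116)&(P[:,2]<.132)&(b<-.01); print("hub face slope deg",np.degrees(np.polyfit(a[h],b[h],1)[0]))
h=sh; print("n",h.sum())
for zz in (.06,.065,.07):
    m=near&(abs(P[:,2]-zz)<.003); rep("z%g"%zz,m)
# row-wise silhouettes of knob in image
m=blk&(P[:,2]>.1)
for r in sorted(set(v[m])): print(r,u[m&(v==r)].min(),u[m&(v==r)].max(),end="; ")
E
```

```text
hub 91 a [-16.3   1.4  18.9] b [-23.6 -18.9 -16. ] z [0.119 0.135]
wing 145 a [-23.2  12.1  27.3] b [-10.7  -6.3  -2.4] z [0.143 0.172]
all 739 a [-46.4  -0.4  37.9] b [-47.1 -18.3  22.4] z [0.12  0.506]
shaft 39 a [-5.4  4.9 12.9] b [-7.6 -3.6  0.4] z [0.059 0.073]
shafttop 34 a [-5.   2.8 12.3] b [-5.6  2.2 15.6] z [0.075 0.08 ]
hub face slope deg 0.5126536462517077
n 39
z0.06 27 a [-12.7   4.9  20. ] b [-13.3  -3.   10.4] z [0.057 0.063]
z0.065 14 a [-5.   3.7 12.5] b [-6.4 -3.7 -0.6] z [0.063 0.068]
z0.07 18 a [-5.2  3.9 13. ] b [-8.1 -3.8  0.2] z [0.067 0.073]
22 365 365; 23 366 366; 24 367 367; 26 367 367; 27 367 367; 28 367 367; 33 367 367; 34 367 367; 35 364 364; 36 366 366; 37 366 366; 39 323 366; 40 366 366; 41 365 365; 42 363 363; 43 360 364; 44 327 363; 45 322 362; 46 323 361; 47 324 359; 48 326 357; 49 327 366; 50 365 365; 51 326 364; 52 326 363; 53 326 362; 54 326 362; 55 326 362; 56 326 362; 57 327 361; 58 327 361; 59 327 361; 60 327 327; 61 327 360; 62 327 360; 63 327 360; 64 360 360; 65 327 360; 66 327 360; 67 327 360; 68 327 360; 69 327 360; 70 327 360; 71 360 360; 72 360 360; 73 360 360; 74 360 360; 75 360 360; 76 360 360; 77 360 360; 78 360 360; 79 360 360; 80 360 360; 90 327 327; 92 327 327; 93 327 327; 94 327 327; 97 360 360; 98 326 326; 99 360 360; 100 326 326; 101 326 359; 102 327 358; 103 328 357; 104 331 355; 105 338 349; 107 327 327; 109 333 352; 110 343 343; 112 327 357; 113 327 357; 114 327 357; 115 327 357; 116 327 357; 117 327 357; 118 329 356; 119 331 355; 120 335 352; 140 329 354; 141 329 354; 142 329 354; 143 329 354; 144 329 354; 174 330 335; 175 329 350; 176 329 350; 177 329 350; 178 329 349; 179 329 349; 180 329 349; 181 329 349; 182 329 349; 183 329 349; 184 329 349; 185 329 349; 186 329 349; 187 329 349; 188 332 346; 189 332 346; 190 332 346; 191 332 346; 192 332 346; 193 332 346; 194 332 346; 195 332 346; 196 332 346; 197 332 346; 198 332 346; 199 345 345;
```

Call:
step_arm(rows=[[255,[0.16,0.47,1],0],[255,[0.16,0.47,2],0],[255,[0.16,0.47,3],0],[255,[0.16,0.47,3.4],0],[255,[0.16,0.47,3.7],0],[255,[0.16,0.47,4],0],[255,[0.16,0.47,4.2],0],[255,[0.16,0.47,4.2],0]])

```text
time_s: 6.22
ee_pos: [0.6125, -0.0263, 0.1079]
ee_rot: [3.142, 0.001, 2.388]
contact_force: [1.3, 0.1, -0.3]
grip_width: 0.0135
grip_force: 40.0
```

Call:
step_arm(rows=[[255,[0,0,0.2],0],[255,[0,0,0.4],0],[255,[0,0,0.6],0],[255,[0,0,0.8],0],[255,[0,0,0.8],0]])

```text
time_s: 6.63
ee_pos: [0.6126, -0.0263, 0.0998]
ee_rot: [3.141, 0.001, 2.388]
contact_force: [2.1, -2.0, -1.6]
grip_width: 0.0138
grip_force: 40.0
```

Call:
step_arm(rows=[[255,[0,0,0.2],0],[255,[0,0,0.4],0],[255,[0,0,0.6],0],[255,[0,0,0.7],0],[255,[0,0,0.7],0]])

```text
time_s: 7.05
ee_pos: [0.6125, -0.0263, 0.0929]
ee_rot: [3.141, 0.001, 2.388]
contact_force: [2.9, -2.8, -1.4]
grip_width: 0.0138
grip_force: 40.0
```

Call:
step_arm(rows=[[255,[0,0,0.1],0],[255,[0,0,0.2],0],[255,[0,0,0.3],0],[255,[0,0,0.3],0]])

```text
time_s: 7.38
ee_pos: [0.6128, -0.0263, 0.0927]
ee_rot: [3.14, 0.0, 2.387]
contact_force: [-6.0, -0.1, 22.5]
grip_width: 0.0136
grip_force: 40.0
```

```bash
python3 - <<'E'
from h import *
go(.611,-.0265,.09,82)
p=arm.read_camera("scene"); c=p["image"][150:250,290:410]
cv2.imwrite("pics/d.png",cv2.resize(c,None,fx=5,fy=5))
P,u,v=pts(p); m=(abs(P[:,0]-.61)<.05)&(abs(P[:,1]+.03)<.05)&(p["image"][v,u].max(1)<60)&(P[:,2]>.055)&(P[:,2]<.09)
print(m.sum(),np.percentile(P[m,2],[1,5,50]))
# wing top height
for r in arm.regions_of(p,"flap"):
  Q,_,_=pts(p,r["pixels"]); print(round(r["conf"],2),np.round(r["uv"]),np.round(np.percentile(Q,[5,50,95],axis=0),3).tolist())
E
```

```text
t 7.38 pos [ 0.6128 -0.0263  0.0927] rpy [3.14  0.    2.387] F [-6.  -0.1 22.5] w 0.0136 gf 40.0 q7 1.14
shift [ 0.12 -0.13  0.27] turn 0.956
190 [0.05918769 0.06236394 0.07960796]
0.58 [371. 205.] [[0.665, -0.077, 0.044], [0.688, -0.068, 0.079], [0.738, -0.026, 0.089]]
```

View pics/d.png

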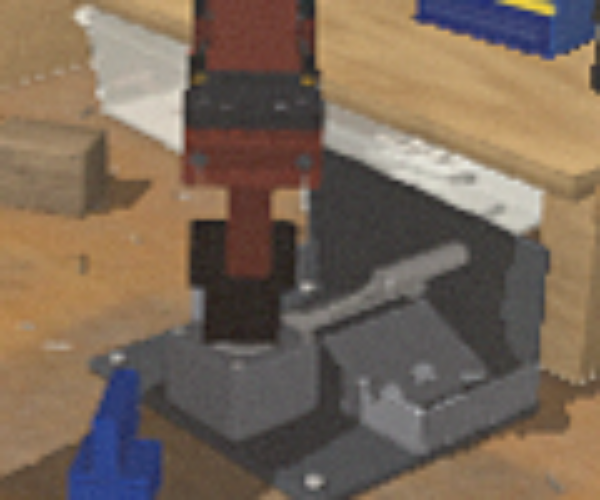

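The knob sits on the collar, and the 22.5 N push at TCP z 0.0927 means it is home. Next I turn it clockwise, gently, staying on the + side so the flap rests against the play.

Call:
step_arm(rows=[[255,[0,0,-0.1],0.03],[255,[0,0,-0.2],0.08],[255,[0,0,-0.2],0.15],[255,[0,0,-0.2],0.22],[255,[0,0,-0.2],0.29],[255,[0,0,-0.2],0.36],[255,[0,0,-0.2],0.43],[255,[0,0,-0.2],0.5]])

```text
time_s: 8.15
ee_pos: [0.6125, -0.027, 0.0928]
ee_rot: [3.141, 0.001, 1.884]
contact_force: [-0.5, -3.6, 6.8]
grip_width: 0.0139
grip_force: 40.0
```

Call:
step_arm(rows=[[255,[0,0,0],0.06],[255,[0,0,0],0.11],[255,[0,0,0],0.15],[255,[0,0,0],0.19],[255,[0,0,0],0.22],[255,[0,0,0],0.25],[255,[0,0,0],0.25]])

```text
time_s: 8.73
ee_pos: [0.6122, -0.0271, 0.0928]
ee_rot: [3.142, 0.001, 1.635]
contact_force: [-1.4, -3.4, 8.3]
grip_width: 0.0134
grip_force: 40.0
```

```bash
cat > f.py <<'E'
from h import *
go(.6125,-.0263,.0927,82)
# flap lean: points between x .66-.73 above z .055, hinge line at z .045 (y from gearbox axis, diverter yaw -2.2deg)
yd=np.radians(-2.2); X=np.array([np.cos(yd),np.sin(yd)]); Y=np.array([-X[1],X[0]])
for n in("scene","top"):
    p=arm.read_camera(n); P,u,v=pts(p)
    d=P[:,:2]-np.array([.612,-.0265]); a=d@X; b=d@Y
    m=(a>.055)&(a<.108)&(abs(b)<.07)&(P[:,2]>.075)&(P[:,2]<.115)&(np.hypot(b,P[:,2]-.045)<.07)
    if m.sum()<5: print(n,"few",m.sum()); continue
    r=np.hypot(b[m],P[m,2]-.045); lean=np.arctan2(-b[m],P[m,2]-.045); e=r>.05
    print(n,m.sum(),"b",np.round(np.percentile(b[m],[5,50,95]),4),"z",np.round(np.percentile(P[m,2],[50,98]),4),"lean edge",np.round(np.median(lean[e]),3),"all",np.round(np.median(lean),3),"x",np.round(np.percentile(a[m],[2,98]),3))
    c=p["image"][150:250,290:410] if n=="scene" else p["image"][100:200,280:400]
    cv2.imwrite(f"pics/f_{n}.png",cv2.resize(c,None,fx=5,fy=5,interpolation=2))
E
python3 f.py
```

```text
t 8.73 pos [ 0.6122 -0.0271  0.0928] rpy [3.142e+00 1.000e-03 1.635e+00] F [-1.4 -3.4  8.3] w 0.0134 gf 40.0 q7 0.52
shift [0.08 0.04 0.01] turn 0.204
scene 165 b [-0.015  -0.0088 -0.0037] z [0.097  0.1078] lean edge 0.208 all 0.191 x [0.056 0.107]
top few 0
```

Call:
step_arm(rows=[[255,[0,0,0],0.02],[255,[0,0,0],0.04],[255,[0,0,0],0.06],[255,[0,0,0],0.075],[255,[0,0,0],0.09],[255,[0,0,0],0.1],[255,[0,0,0],0.1]])

```text
time_s: 9.42
ee_pos: [0.612, -0.0272, 0.0928]
ee_rot: [-3.141, 0.001, 1.536]
contact_force: [-2.2, -3.8, 8.2]
grip_width: 0.0139
grip_force: 40.0
```

```bash
python3 f.py
```

```text
t 9.42 pos [ 0.612  -0.0272  0.0928] rpy [-3.141e+00  1.000e-03  1.536e+00] F [-2.2 -3.8  8.2] w 0.0139 gf 40.0 q7 0.44
shift [0.09 0.05 0.01] turn 0.105
scene 173 b [-0.0097 -0.0039 -0.0003] z [0.0945 0.1081] lean edge 0.114 all 0.091 x [0.056 0.106]
top few 0
```

View pics/f_scene.png

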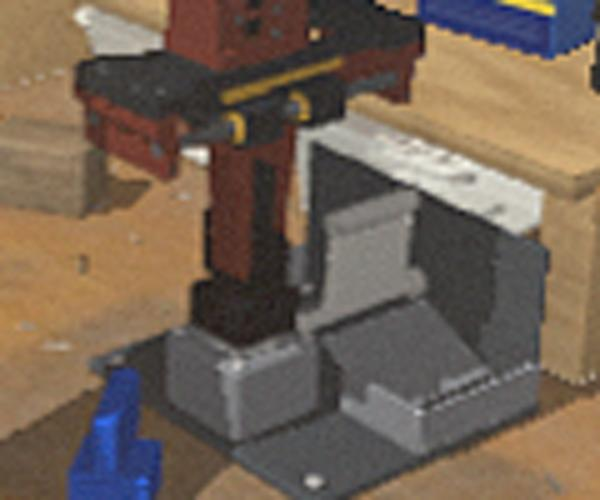

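The flap now stands nearly upright at crop ≈ (370,250), leaning slightly to the right. I fit the plate's slope, which does not depend on any offset.

```bash
cat > g.py <<'E'
from h import *
s=arm.read_state(); print(np.round(s["ee_rot"],3),np.round(s["contact_force"],1),round(s["time_s"],2))
p=arm.read_camera("scene"); P,u,v=pts(p)
yd=np.radians(-2.2); X=np.array([np.cos(yd),np.sin(yd)]); Y=np.array([-X[1],X[0]])
d=P[:,:2]-np.array([.612,-.0265]); a=d@X; b=d@Y; z=P[:,2]
m=(a>.062)&(a<.105)&(abs(b)<.025)&(z>.057)&(z<.092)
A=np.c_[np.ones(m.sum()),a[m]-.083,z[m]-.075]
w=np.ones(m.sum(),bool)
for _ in range(4):
    c=np.linalg.lstsq(A[w],b[m][w],rcond=None)[0]; e=b[m]-A@c; w=abs(e)<2.5*np.median(abs(e[w]))
print(m.sum(),"plane: b0 %.4f yaw-slope %.3f  lean %.3f"%(c[0],c[1],np.arctan(-c[2])),"at hinge b %.4f"%(c[0]-.03*c[2]), "rms",e[w].std())
E
python3 g.py
```

```text
[-3.141e+00  1.000e-03  1.537e+00] [-1.8 -2.9  8.6] 9.52
127 plane: b0 -0.0026 yaw-slope -0.010  lean 0.021 at hinge b -0.0020 rms 0.0009388367070284151
```

The plate fit gives +0.02 and the edge estimate about +0.05. Both are well inside ±0.15, with the flap resting on the play. I wait half a second and check that it is still.

Call:
step_arm(rows=[[255,[0,0,0],0],[255,[0,0,0],0],[255,[0,0,0],0],[255,[0,0,0],0],[255,[0,0,0],0],[255,[0,0,0],0],[255,[0,0,0],0],[255,[0,0,0],0]])

```text
time_s: 10.23
ee_pos: [0.612, -0.0272, 0.0928]
ee_rot: [-3.141, 0.001, 1.537]
contact_force: [-1.6, -4.4, 8.2]
grip_width: 0.0138
grip_force: 40.0
```

```bash
python3 g.py; python3 f.py
```

```text
[-3.141e+00  1.000e-03  1.537e+00] [-1.6 -4.4  8.2] 10.23
122 plane: b0 -0.0028 yaw-slope -0.005  lean 0.058 at hinge b -0.0010 rms 0.0008118296498751083
t 10.28 pos [ 0.612  -0.0272  0.0929] rpy [-3.142e+00  1.000e-03  1.537e+00] F [-2.6 -3.9  8.2] w 0.0139 gf 40.0 q7 0.44
shift [0.09 0.05 0.02] turn 0.106
scene 178 b [-0.0098 -0.004   0.0005] z [0.0936 0.1083] lean edge 0.114 all 0.089 x [0.057 0.107]
top few 0
```

The flap is still, at a lean of about +0.05, and the knob is home and gripped. I hand in.

```bash
python3 -c "
from rig import arm
print(arm.close_job())"
```

```text
the job is handed in; nothing more can be done
None
```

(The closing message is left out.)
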